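# Empty the mug of relays and poise it over the balance

## Robot

A 6-joint arm with a two-finger parallel gripper is mounted at the origin on a cart in front of the work surface, level with it; the furniture and walls round the work are solid. World frame = base frame: x ahead of the robot, y to its left, z up, the work surface at z = 0. Lengths are in m, angles in rad, forces in N, time in s.
With the tool pointing down it reaches from about 0.375 to 0.975 m from the base axis. Payload 3.8 kg.
Tool frame: the origin (TCP) lies between the finger pads; the fingertips stand 17 mm ahead of it and the grasp point (between the pads) lies 2 mm behind it; z points along the fingers, y is the line along which they close (so a half turn about z gives the same grasp; the last joint's range is limited). The gripper opens to 85 mm and grips with 20 to 120 N. Pads are 22 mm wide; open, the fingers measure 114 mm over their backs; the gripper's body (76 mm by 85 mm) begins 54 mm behind the grasp point. The pads swing forward as they close: fully open they stand 13 mm farther back than shut.
Start: joints at [1.209, 0.264, 1.604, -0, 1.274, -0.037], TCP at [0.215, 0.64, 0.209] pointing down, gripper open.
Joint ranges: [-2.63, 2.63], [-0.94, 2.18], [0.31, 2.57], [-1.31, 4.45], [0, 2.66], [-2.55, 2.55]. Speed limits (rad/s): [2.57, 2.57, 3.14, 3.14, 3.14, 3.14].

## Interface

Orientations are given as a rotation vector (axis times angle).
In Python, from workcell import bot gives the robot as it stands.
- The arm moves only by the tool play_rows, never from a script. Its argument "steps" is one flat list of numbers, 4 for each row, row after row: the shift along the tool's x, y, z in m, then the turn about the tool's z in rad. A call has 1 to 10 rows; each row is the pose to reach, as a shift and turn from the pose commanded when the call began, along the tool's axes at that moment; what a row does not reach only later rows make up. A row lasts 1/8 s, in which the tool goes at most 62.5 mm and 10.7 degrees, less where a joint would pass 70% of its speed; a pose out of reach is approached as far as the arm can. A call with a gripper value outside its range is refused whole. "jaw" is the closure in counts, from 0 (fully open) to 255 (shut), set as the call begins (left out, the last holds). The fingers move at their own pace and stop on an object; "grip_force" is the grip in N (left out, the last holds). Time passes only in rows, so rows that repeat a pose let the fingers close. It gives the time, the measured TCP pose, the force, the opening and the grip force at its end, in the units of the state.
- bot.read_state(): the state, without advancing time (a new reading comes with each control period).
- bot.read_camera(name): name is "scene" or "top" or "wrist"; returns a dict with "pixels" (480x640x3 uint8, blue, green, red), "mtx" (3x3 intrinsics, pixels), "R" (3x3) and "t" (3): a world point X has camera coordinates R X + t. Camera axes: x right, y down, z forward; pixel columns grow to the right and rows downward; lengths in m; the calibration is good to about 2 mm. A picture is of the moment at which its call begins. There is no depth.
- bot.finish_job(): hands the job in; it is judged then, once.
The state is a dict: "time": time; "q": joint angles; "joint_vel": joint speeds; "joint_torque": joint torques, N m; "tool_pos": TCP position; "tcp_rot": TCP orientation; "wrist_force": force on the tool from outside, world axes, zero at the start; "torque": the same for the moment, N m; "width": opening from 0.0 (shut) to 1.0 (fully open); "grip_force": force on a finger pad.
Only numpy, scipy, OpenCV 4.12 (cv2) and the standard library are available. Lean on these libraries where they do the work, as an engineer would, in place of code of your own. Each camera call takes 0.05 s, during which the arm holds its last target. There are 200 camera calls.

## Task

Pick up the enamel mug, tip the three relays in it out into the red bin and turn the mug upright again. Then carry it over the things on the bench to the balance and finish while holding it still and upright about 10 mm above the round pan, centred on the pan and with its handle through the gap in the ring round the pan, so that the balance can be zeroed before the empty mug is set down. The mug stays in the gripper at the end; do not touch the balance at all, and leave the motor, the capacitor and the transformer where they are.

Things in the scene. Friction and masses are not known exactly. Their poses are not given: they have to be found in the camera images.
- mug: White enamel mug, blue rim, blue side handle, about 0.16 kg, upright on the bench at first with three relays inside. Cup outer diameter 80, height 94, floor 5 thick, wall 4. Origin at the underside, z up; cup axis at x = 0, y = +14; the handle points to the mug's -y: a flat loop 8 thick in x, outer upright strap y -54 to -41, z 24 to 78; arms to the cup z 72 to 83 and z 16 to 30.
- mug_base (a point): Centre of the mug's round underside (on the cup's axis).
- mug_handle (a point): Middle of the outer upright strap of the mug's handle (strap 8 thick along the mug's x, 13 wide, about 54 tall), 61 out from the cup's axis and 55 above the mug's underside.
- relay_a_centre (a point): Centre of the first plug-in relay: a beige rectangular block 23 x 30 and 38 high with a dark base, 50 g, in the mug at the start. The three relays are alike.
- relay_b_centre (a point): Centre of the second plug-in relay, in the mug at the start.
- relay_c_centre (a point): Centre of the third plug-in relay, in the mug on top of the other two at the start.
- bin_floor (a point): Centre of the inner floor of the fixed red stacking bin, 4 above the bench. Outside 262 along its x, 174 along its y, 110 high; inside about 238 x 150. The front wall, on its own -x side, is only 55 high; the side walls rise behind it to 110. z up. It stands left or right on the bench.
- balance: Fixed bench balance on the other side from the bin: grey housing 230 x 180, 46 high, with pan and ring on top. Origin on the bench right below the pan centre; the housing reaches 130 before it (-x, the front, with a small dark display) and 100 behind; z up.
- pan (a point): Centre of the top face of the balance's round steel pan (diameter 100), 58 above the bench. A thin upright metal ring, inner diameter 120, outer 126, stands round the pan; its top is 30 above the pan. The ring has one gap, about 47 wide, on the balance's -x side. Axes as the balance's.
- gap (a point): Middle of the gap in the ring round the pan, at the height of the pan's top, 61 from the pan centre along the balance's -x. The mug's handle belongs over this point.
- motor_centre (a point): Bystander: centre of a loose small electric motor lying on the bench, 50 x 122 x 50 mm.
- capacitor_centre (a point): Bystander: centre of a loose capacitor can standing on the bench, diameter 36, 55 high.
- transformer_centre (a point): Bystander: centre of a loose transformer, 43 x 73 x 37 mm.
Mind the look-alikes: they are no part of the job. What is meant by the mug is not green, and is the larger of those in its own colour.

How it is judged:
On the way, in this order (a step that is already met when the one before it is completed fails the run):
1. the mug is tipped over (more than 70 degrees) above the bin (angle between mug's own z axis and vertical above 1.22 rad and horizontal distance between mug_base and bin_floor below 0.25 m), for 0.1 s.
2. all three relays lie in the bin and the mug is upright again, clear of the bench (x of relay_a_centre in the frame of bin_floor between -0.118 and 0.118 m and y of relay_a_centre in the frame of bin_floor between -0.075 and 0.075 m and z of each of relay_a_centre, relay_b_centre, relay_c_centre in the frame of bin_floor below 0.08 m and x of relay_b_centre in the frame of bin_floor between -0.118 and 0.118 m and y of relay_b_centre in the frame of bin_floor between -0.075 and 0.075 m and x of relay_c_centre in the frame of bin_floor between -0.118 and 0.118 m and y of relay_c_centre in the frame of bin_floor between -0.075 and 0.075 m and angle between mug's own z axis and vertical below 0.2 rad and height (world z) of mug_base above 0.04 m), for 0.2 s.
At the end, for the whole second after the job is handed in: Relays all in the bin. Mug held in the fingers, still, upright within 8 degrees, underside 3 to 20 mm above the pan, within 12 mm of its centre sideways, handle within 16 mm of the middle of the gap, not touching the balance. Motor, capacitor, transformer within 20 mm of their starts (x of relay_a_centre in the frame of bin_floor between -0.118 and 0.118 m and y of relay_a_centre in the frame of bin_floor between -0.075 and 0.075 m and z of each of relay_a_centre, relay_b_centre, relay_c_centre in the frame of bin_floor below 0.08 m and x of relay_b_centre in the frame of bin_floor between -0.118 and 0.118 m and y of relay_b_centre in the frame of bin_floor between -0.075 and 0.075 m and x of relay_c_centre in the frame of bin_floor between -0.118 and 0.118 m and y of relay_c_centre in the frame of bin_floor between -0.075 and 0.075 m and z of mug_base in the frame of pan between 0.003 and 0.02 m and horizontal distance between mug_base and pan below 0.012 m and horizontal distance between mug_handle and gap below 0.016 m and angle between mug's own z axis and vertical below 0.14 rad and linear speed of mug below 0.02 m/s and contact force between mug and balance below 0.05 N and contact force between the fingers and mug above 1 N and distance of each of motor_centre, capacitor_centre, transformer_centre from where it was at the start of the episode below 0.02 m); the arm keeps its last pose, push and grip.
It fails at once if the balance is touched (contact force between balance and anything else above 0.5 N).
It fails at once if the motor is knocked away (distance of motor_centre from where it was at the start of the episode above 0.02 m).
It fails at once if the capacitor is knocked away (distance of capacitor_centre from where it was at the start of the episode above 0.02 m).
It fails at once if the transformer is knocked away (distance of transformer_centre from where it was at the start of the episode above 0.02 m).
It also fails if it takes over 72 s, if anything falls off the work surface, if the arm or the gripper's body presses on something with over 40 N, if the wrist force passes 120 N, or if a joint passes its speed limit or range.

## Working session

There is one attempt and no reset: what is moved stays moved. The work goes in short steps, Python scripts to look and compute and a tool call to move; the robot and the scene stay as the last step left them, time stands still between calls to the robot, and variables do not carry over. Pictures are saved under pics/ and viewed, at most 10 in all, crops included, and the job is handed in when it is done.

Besides the shell and the picture viewer there is one more tool, called after "Emit:" as name(argument=value, ...), one argument or row to a line, values as JSON. play_rows: Moves the arm, as the interface text tells. Its arguments: {"type":"object","properties":{"steps":{"type":"array"},"jaw":{"type":"number"},"grip_force":{"type":"number"}},"required":["steps"]}

```bash
mkdir -p pics; ls; cat > h.py <<'E'
import numpy as np, cv2
from workcell import bot
from scipy.spatial.transform import Rotation as Ro
def ray(c,u,v,z):
    d=c["R"].T@np.linalg.inv(c["mtx"])@np.array([u,v,1.]); o=-c["R"].T@c["t"]
    return o+d*(z-o[2])/d[2]
def proj(c,X):
    p=c["mtx"]@(c["R"]@np.asarray(X,float)+c["t"]); return p[:2]/p[2]
E
python3 - <<'E'
from h import *
import pickle
ims=[]
for n in ("scene","top"):
    c=bot.read_camera(n); pickle.dump(c,open(n+".pkl","wb")); cv2.imwrite(f"pics/{n}0.png",c["pixels"])
    print(n,-c["R"].T@c["t"],c["R"][2])
print(bot.read_state())
E
```

```text
pics
scene [ 0.2528006  -0.65804856  0.71403243] [ 0.31830264  0.6766645  -0.66393417]
top [0.44739546 0.01684731 1.22539633] [ 0.09535736 -0.02186885 -0.99520286]
{'time': 0.1, 'q': array([ 1.20914169e+00,  2.64713679e-01,  1.60524148e+00,  6.09206914e-06,
        1.27369809e+00, -3.69075316e-02]), 'joint_vel': array([-0.00043848,  0.00160628, -0.00382081,  0.00020941,  0.00112266,
       -0.00067309]), 'joint_torque': array([-2.76640758e-04, -5.16707397e+01, -3.68590772e+01, -1.28718625e-04,
        6.33947086e-03,  4.63176846e-06]), 'tool_pos': array([0.21512567, 0.639055  , 0.20746022]), 'tcp_rot': array([-0.50780863, -3.09985903,  0.00317049]), 'wrist_force': array([ 0.2968188 , -0.35199173, -0.20551998]), 'torque': array([-0.01217759,  0.01654635,  0.02694219]), 'grip_force': 0.0, 'width': 1.0044631169034013}
```

View pics/scene0.png

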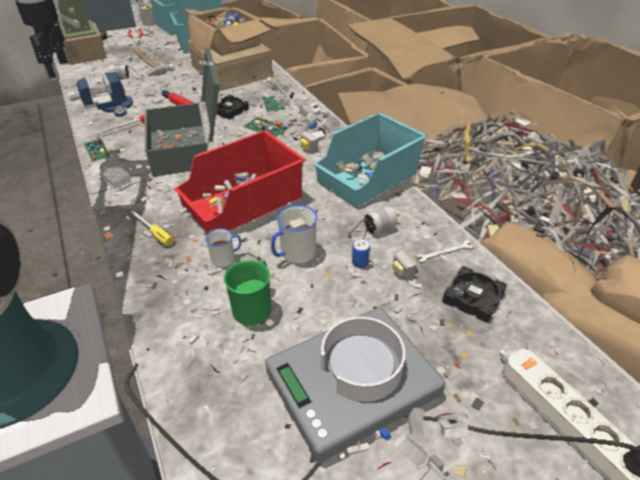

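View pics/top0.png

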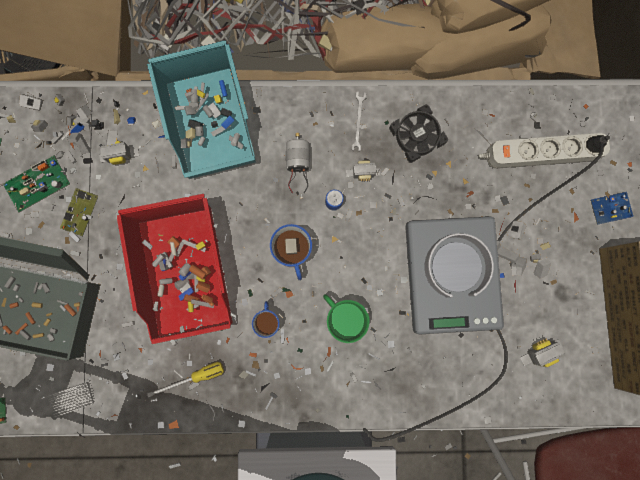

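The scene shows the white mug with blue rim at (297,235) and the red bin behind it. In the top view there are three cups:
- **Large white:** (292,245), handle at (299,272), with a relay visible inside.
- **Small white:** (266,322).
- **Green:** (348,320).

The mug meant is the larger white one. The bin is on the left with its low front towards the robot. The balance is on the right with its ring at (459,265) and the gap towards the robot.

```bash
python3 - <<'E'
from h import *
import pickle
c=pickle.load(open("top.pkl","rb")); im=c["pixels"]
hsv=cv2.cvtColor(im,cv2.COLOR_BGR2HSV)
blue=cv2.inRange(hsv,(105,70,60),(125,255,255))
def comp(m,box):
    x0,y0,x1,y1=box; mm=np.zeros_like(m); mm[y0:y1,x0:x1]=m[y0:y1,x0:x1]; return mm
m=comp(blue,(262,215,325,290)); 
cs=max(cv2.findContours(m,0,1)[0],key=cv2.contourArea); p=cs[:,0]
print("bbox",cv2.boundingRect(cs))
# rim: fit circle to upper outer hull points on z=.094
W=np.array([ray(c,u,v,.094)[:2] for u,v in p])
def circ(W):
    A=np.c_[2*W,np.ones(len(W))]; s=np.linalg.lstsq(A,(W**2).sum(1),rcond=None)[0]; return s[:2],np.sqrt(s[2]+s[:2]@s[:2])
sel=np.ones(len(W),bool)
for _ in range(6):
    ctr,r=circ(W[sel]); sel=abs(np.hypot(*(W-ctr).T)-r)<.004
print("mug rim",ctr,r,sel.sum())
ys,xs=np.nonzero(m); far=[ (u,v) for u,v in zip(xs,ys) if np.hypot(*(ray(c,u,v,.094)[:2]-ctr))>.05]
hp=np.mean(far,0); print("handle px",hp,[ray(c,*hp,.07)], "yaw", np.degrees(np.arctan2(*(ray(c,*hp,.07)[:2]-ctr)[::-1])))
# bin
red=cv2.inRange(hsv,(0,150,60),(6,255,255))|cv2.inRange(hsv,(174,150,60),(180,255,255))
m=comp(red,(100,180,250,350)); cs=max(cv2.findContours(m,0,1)[0],key=cv2.contourArea)
hull=cv2.convexHull(cs); print("bin poly",cv2.approxPolyDP(hull,4,True)[:,0].tolist())
big=cv2.resize(im[180:350,90:330],None,fx=3.3,fy=3.3,interpolation=cv2.INTER_CUBIC)
b2=cv2.resize(im[205:345,400:515],None,fx=4,fy=4,interpolation=cv2.INTER_CUBIC)
cv2.imwrite("pics/crop1.png",big); cv2.imwrite("pics/crop2.png",b2)
for n,(u,v,z) in dict(motor=(298,155,.05),cap=(335,196,.055),trans=(365,170,.037),small=(266,322,.06),green=(348,320,.08)).items(): print(n,ray(c,u,v,z).round(3))
R=Ro.from_rotvec(bot.read_state()["tcp_rot"]).as_matrix(); print(R.round(3))
E
```

```text
bbox (270, 224, 42, 56)
mug rim [0.55737785 0.04761855] 0.04006549151466677 117
handle px [298.52631579 274.34210526] [array([0.50166602, 0.03299128, 0.07      ])] yaw -165.28889646073537
bin poly [[203, 194], [231, 322], [222, 329], [152, 343], [133, 310], [118, 211]]
motor [0.745 0.033 0.05 ]
cap [ 0.659 -0.041  0.055]
trans [ 0.716 -0.104  0.037]
small [0.41  0.097 0.06 ]
green [ 0.412 -0.062  0.08 ]
[[-0.948  0.319 -0.001]
 [ 0.319  0.948 -0.002]
 [ 0.    -0.002 -1.   ]]
```

View pics/crop1.png

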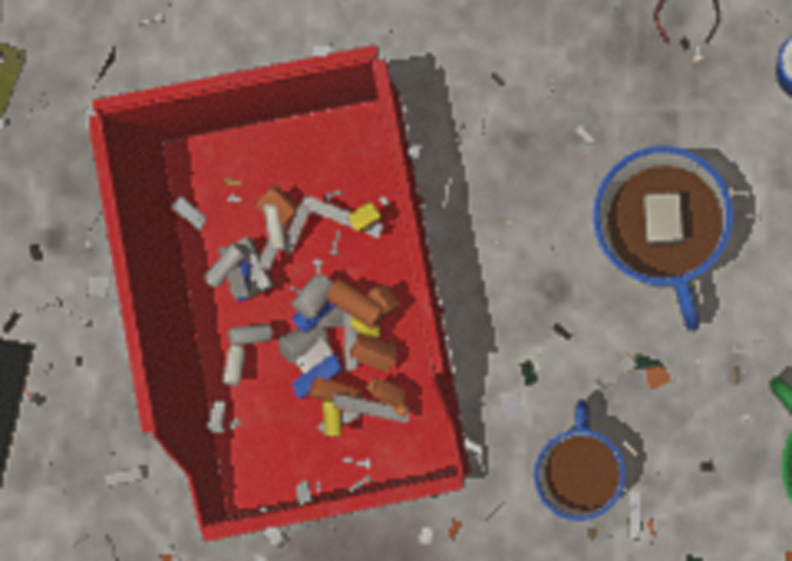

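View pics/crop2.png

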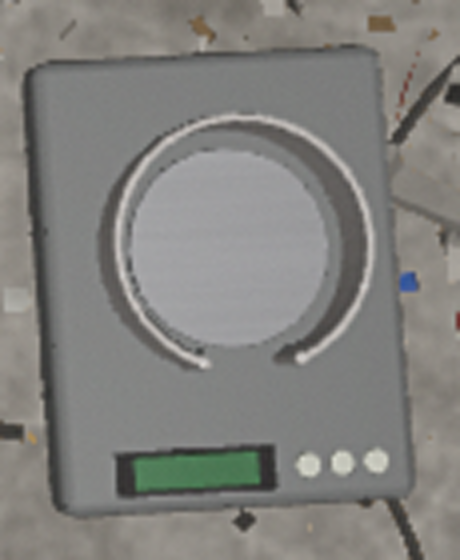

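The crop confirms the mug: large white, blue rim, relay inside, handle at about (298,274). The bin rim corners (118.8,210), (204.5,194), (152,343), (230,327) and the balance's ring ends are clear.

```bash
python3 - <<'E'
from h import *
import pickle
c=pickle.load(open("top.pkl","rb"))
P=lambda u,v,z: ray(c,u,v,z)[:2]
bl,br,fl,fr=P(118.8,210.3,.11),P(204.5,194.2,.11),P(152,343,.055),P(230.3,327,.055)
print("bin corners",bl,br,fl,fr, np.linalg.norm(bl-br),np.linalg.norm(bl-fl),np.linalg.norm(br-fr))
x=(bl+br-fl-fr); print("bin centre",(bl+br+fl+fr)/4,"yaw",np.degrees(np.arctan2(x[1],x[0])))
g=lambda a,b:(a/4+400-.375,b/4+205-.375)
pan=P(*g(230,247),.058); e=[P(*g(208,364),.088),P(*g(300,356),.088)]
# ring outer-ish points
pts=np.array([P(*g(*q),.088) for q in [(119,235),(150,155),(240,117),(330,155),(370,240),(345,320),(160,325),(208,364),(300,356)]])
A=np.c_[2*pts,np.ones(len(pts))]; s=np.linalg.lstsq(A,(pts**2).sum(1),rcond=None)[0]
print("pan",pan,"ring",s[:2],np.sqrt(s[2]+s[:2]@s[:2]))
m=(e[0]+e[1])/2; d=m-s[:2]; print("gapdir",np.degrees(np.arctan2(d[1],d[0])))
a,b=P(*g(28,70),.046),P(*g(60,510),.046); a2,b2=P(*g(378,50),.046),P(*g(412,490),.046)
for q in(b-a,b2-a2,): print("edge",np.degrees(np.arctan2(q[1],q[0])),np.linalg.norm(q))
E
```

```text
bin corners [0.62433063 0.37185849] [0.65415946 0.21038859] [0.37133978 0.31945078] [0.40052045 0.16748081] 0.16420196686913854 0.25836203138337627 0.25724273636482564
bin centre [0.51258758 0.26729467] yaw 10.654872565015028
pan [ 0.51507506 -0.28216639] ring [ 0.51596611 -0.28177795] 0.06082319790077013
gapdir -177.4442844262933
edge -177.2687227869196 0.2205023536305728
edge -177.8168543617492 0.22143925524464753
```

The mug axis is at (0.557,0.048) with its handle towards -165°. The bin centre is at (0.513,0.267), yaw 10.7°. The pan is at (0.5155,-0.282) and the gap points to -177.5°. The moves can't tilt the tool, so the mug has to pivot in the pinch on its handle strap.

Emit:
play_rows(
  steps=[-0.46, -0.48, 0, 1.8, -0.46, -0.48, 0, 1.8, -0.46, -0.48, 0, 1.8, -0.46, -0.48, 0, 1.8, -0.46, -0.48, 0, 1.8, -0.46, -0.48, 0, 1.8, -0.46, -0.48, 0, 1.8, -0.46, -0.48, 0, 1.8, -0.46, -0.48, 0, 1.8, -0.46, -0.48, 0, 1.8],
  jaw=120,
  grip_force=20,
)

```text
time: 1.35
tool_pos: [0.4815, 0.0721, 0.2085]
tcp_rot: [-2.748, -1.523, -0.0]
wrist_force: [1.0, 0.6, 0.0]
width: 0.532
grip_force: 0.0
```

```bash
cat >> h.py <<'E'
def go(x,y,z,yaw=None):
    s=bot.read_state(); R=Ro.from_rotvec(s["tcp_rot"]).as_matrix()
    d=R.T@(np.array([x,y,z])-s["tool_pos"]); y0=np.degrees(np.arctan2(R[1,0],R[0,0]))
    t=0 if yaw is None else -((yaw-y0+180)%360-180)
    print("d",d.round(4),"turn",round(np.radians(t),4),"yaw",y0.round(2),"pos",s["tool_pos"].round(4),"t",s["time"],"w",round(s["width"],3),"f",s["wrist_force"].round(1))
E
python3 -c "
from h import *
go(.498,.032,.16,14.7)"
```

```text
d [-0.0253  0.0352  0.0485] turn 0.7558 yaw 58.0 pos [0.4815 0.0721 0.2085] t 1.35 w 0.532 f [1.  0.6 0. ]
```

Emit:
play_rows(
  steps=[-0.025, 0.035, 0.048, 0.756, -0.025, 0.035, 0.048, 0.756, -0.025, 0.035, 0.048, 0.756, -0.025, 0.035, 0.048, 0.756, -0.025, 0.035, 0.048, 0.756, -0.025, 0.035, 0.048, 0.756],
)

```text
time: 2.1
tool_pos: [0.4976, 0.0344, 0.1605]
tcp_rot: [-3.114, -0.413, 0.001]
wrist_force: [-0.3, 0.8, 0.8]
width: 0.524
grip_force: 0.0
```

```bash
python3 - <<'E'
from h import *
import pickle
go(.498,.032,.05,14.7)
c=bot.read_camera("wrist"); pickle.dump(c,open("w1.pkl","wb")); cv2.imwrite("pics/w1.png",c["pixels"])
for X in [(.498,.032,.078),(.557,.048,.094),(.557-.039,.048,.094)]: print(X,proj(c,X))
E
```

```text
d [-0.0002  0.0024  0.1105] turn 0.0073 yaw 15.12 pos [0.4976 0.0344 0.1605] t 2.1 w 0.524 f [-0.3  0.8  0.8]
(0.498, 0.032, 0.078) [315.81801402 242.97899651]
(0.557, 0.048, 0.094) [315.98785797 151.25328161]
(0.518, 0.048, 0.094) [299.59553777 213.48339316]
```

View pics/w1.png

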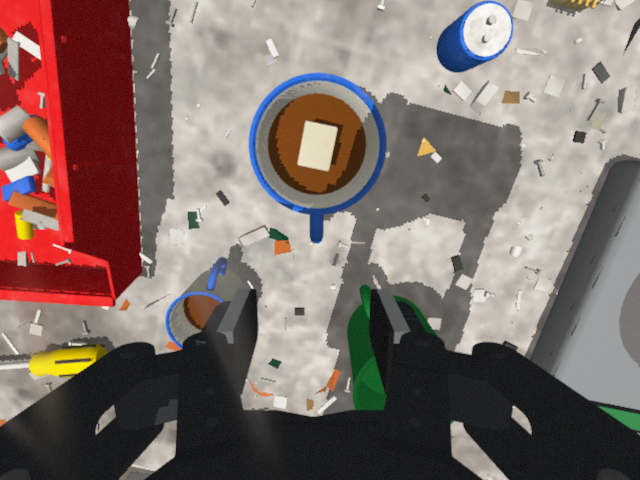

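The wrist view shows the mug rim centred at (317,142) and the handle end at (317,242), pointing straight down the image, so its alignment with the gripper is good.

```bash
python3 - <<'E'
from h import *
import pickle
c=pickle.load(open("w1.pkl","rb")); im=c["pixels"]
b=cv2.inRange(cv2.cvtColor(im,cv2.COLOR_BGR2HSV),(105,70,60),(125,255,255)); b[:60]=0;b[250:]=0;b[:,:240]=0;b[:,395:]=0
cs=max(cv2.findContours(b,0,1)[0],key=cv2.contourArea)[:,0]
W=np.array([ray(c,u,v,.094)[:2] for u,v in cs]); sel=np.ones(len(W),bool)
for _ in range(6):
    A=np.c_[2*W[sel],np.ones(sel.sum())]; s=np.linalg.lstsq(A,(W[sel]**2).sum(1),rcond=None)[0]; ctr=s[:2]; r=np.sqrt(s[2]+ctr@ctr); sel=abs(np.hypot(*(W-ctr).T)-r)<.004
print("axis",ctr,r)
low=cs[cs[:,1]>222].mean(0); e=cs[cs[:,1].argmax()]; print(low,e,ray(c,low[0],e[1],.076))
d=ray(c,low[0],(220+e[1])/2,.083)[:2]-ctr; a=np.arctan2(d[1],d[0]); print("handle yaw",np.degrees(a)); s=ctr+.061*np.array([np.cos(a),np.sin(a)]); print("strap",s)
go(s[0],s[1],.05,np.degrees(a)+180)
E
```

```text
axis [0.5595146  0.04801385] 0.04068451641083125
[315.86363636 233.36363636] [313 242] [0.49814834 0.03199108 0.076     ]
handle yaw -165.5177265365839
strap [0.50045288 0.03275894]
d [0.0023 0.0023 0.1105] turn 0.0106 yaw 15.09 pos [0.4977 0.0344 0.1605] t 2.15 w 0.528 f [-0.1 -0.5 -0.4]
```

Emit:
play_rows(
  steps=[0.002, 0.002, 0.05, 0.01, 0.002, 0.002, 0.09, 0.01, 0.002, 0.002, 0.11, 0.01, 0.002, 0.002, 0.11, 0.01],
)

```text
time: 2.65
tool_pos: [0.4982, 0.033, 0.0488]
tcp_rot: [-3.116, -0.395, 0.007]
wrist_force: [-0.1, 0.3, 0.0]
width: 0.528
grip_force: 0.0
```

Emit:
play_rows(
  steps=[0, 0, 0, 0, 0, 0, 0, 0, 0, 0, 0, 0, 0, 0, 0, 0, 0, 0, 0, 0, 0, 0, 0, 0],
  jaw=255,
  grip_force=110,
)

```text
time: 3.4
tool_pos: [0.5016, 0.0329, 0.0525]
tcp_rot: [3.116, 0.393, 0.004]
wrist_force: [-2.6, -0.4, 6.3]
width: 0.03
grip_force: 107.7
```

Emit:
play_rows(
  steps=[0, 0, -0.03, 0, 0, 0, -0.06, 0, 0, 0, -0.06, 0],
)

```text
time: 3.78
tool_pos: [0.5026, 0.033, 0.1131]
tcp_rot: [3.116, 0.393, 0.009]
wrist_force: [0.2, 0.7, -4.6]
width: 0.03
grip_force: 105.6
```

```bash
python3 - <<'E'
from h import *
import pickle
go(.5,.033,.2)
c=bot.read_camera("scene"); cv2.imwrite("pics/s1.png",cv2.resize(c["pixels"][100:340,150:470],None,fx=2,fy=2))
c=bot.read_camera("top"); cv2.imwrite("pics/t1.png",c["pixels"])
E
```

```text
d [-0.002  -0.0005 -0.0869] turn 0.0 yaw 14.38 pos [0.5026 0.033  0.1131] t 3.775 w 0.03 f [ 0.2  0.7 -4.6]
```

View pics/s1.png

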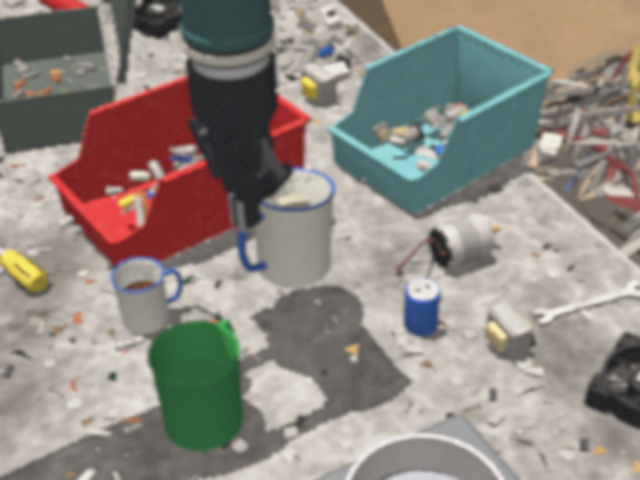

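The mug is gripped by the handle and hangs upright in the crop. Next I raise it, turn it and go over the bin.

```bash
python3 -c "
from h import *
go(.5298,.2298,.25,100.65)"
```

```text
d [ 0.078  -0.1832 -0.1401] turn -1.5058 yaw 14.38 pos [0.4997 0.033  0.1099] t 3.875 w 0.029 f [-0.6 -0.1 -3.5]
```

Emit:
play_rows(
  steps=[0, 0, -0.05, 0, 0, 0, -0.1, -0.15, 0.01, -0.02, -0.14, -0.3, 0.02, -0.045, -0.14, -0.46, 0.03, -0.07, -0.14, -0.62, 0.04, -0.095, -0.14, -0.78, 0.05, -0.12, -0.14, -0.94, 0.06, -0.145, -0.14, -1.1, 0.07, -0.165, -0.14, -1.26, 0.078, -0.183, -0.14, -1.42],
)

```text
time: 5.12
tool_pos: [0.5294, 0.23, 0.2476]
tcp_rot: [-2.1, -2.334, 0.006]
wrist_force: [-0.1, -0.7, -3.0]
width: 0.033
grip_force: 105.9
```

Emit:
play_rows(
  steps=[0, 0, 0, -0.09, 0, 0, 0, -0.09, 0, 0, 0, -0.09],
)

```text
time: 5.5
tool_pos: [0.5298, 0.2292, 0.2491]
tcp_rot: [-2.002, -2.42, 0.003]
wrist_force: [0.4, -0.2, -3.3]
width: 0.035
grip_force: 105.9
```

Emit:
play_rows(
  steps=[0, 0, 0, 0, 0, 0, 0, 0, 0, 0, 0, 0, 0, 0, 0, 0, 0, 0, 0, 0],
  grip_force=20,
)

```text
time: 6.12
tool_pos: [0.5305, 0.2296, 0.2508]
tcp_rot: [2.001, 2.422, 0.0]
wrist_force: [-0.0, -0.1, -3.0]
width: 0.03
grip_force: 105.9
```

```bash
python3 - <<'E'
from h import *
go(.5298,.2298,.25,100.65)
c=bot.read_camera("scene"); a=c["pixels"][60:300,120:440]
w=bot.read_camera("wrist")["pixels"]
cv2.imwrite("pics/s2.png",np.hstack([cv2.resize(a,(400,300)),cv2.resize(w,(400,300))]))
E
```

```text
d [ 0.0003 -0.0006  0.0008] turn 0.004 yaw 100.88 pos [0.5305 0.2296 0.2508] t 6.125 w 0.03 f [-0.  -0.1 -3. ]
```

View pics/s2.png

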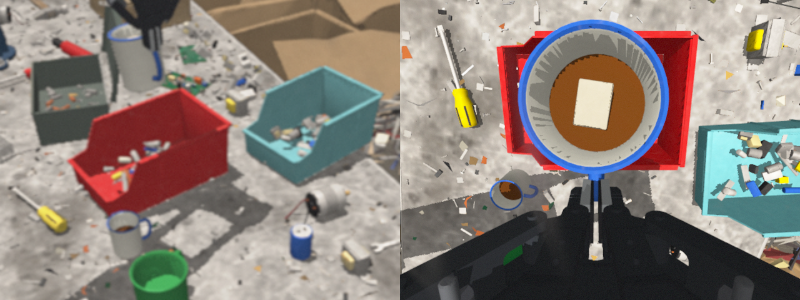

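The mug is upright above the bin, and the wrist view shows the relay still inside. The grip force stayed at 106 N, so I'll resend it together with the jaw value.

Emit:
play_rows(
  steps=[0, 0, 0, 0, 0, 0, 0, 0, 0, 0, 0, 0, 0, 0, 0, 0],
  jaw=255,
  grip_force=20,
)

```text
time: 6.72
tool_pos: [0.5305, 0.2296, 0.2507]
tcp_rot: [2.001, 2.422, -0.0]
wrist_force: [0.3, -0.1, -2.2]
width: 0.031
grip_force: 105.9
```

Emit:
play_rows(
  steps=[0, 0, 0, 0, 0, 0, 0, 0],
  jaw=250,
  grip_force=20,
)

```text
time: 6.98
tool_pos: [0.5304, 0.2296, 0.2507]
tcp_rot: [2.001, 2.422, 0.0]
wrist_force: [-0.2, -0.2, -3.2]
width: 0.032
grip_force: 105.9
```

Emit:
play_rows(
  steps=[0, 0, 0, 0, 0, 0, 0, 0],
  jaw=247,
  grip_force=20,
)

```text
time: 7.22
tool_pos: [0.5304, 0.2296, 0.2507]
tcp_rot: [2.001, 2.422, -0.0]
wrist_force: [0.0, 1.0, -2.7]
width: 0.036
grip_force: 96.6
```

Emit:
play_rows(
  steps=[0, 0, 0, 0, 0, 0, 0, 0],
  jaw=245,
  grip_force=20,
)

```text
time: 7.48
tool_pos: [0.5304, 0.2296, 0.2507]
tcp_rot: [2.001, 2.422, 0.0]
wrist_force: [-0.4, -0.3, -3.2]
width: 0.04
grip_force: 84.8
```

Emit:
play_rows(
  steps=[0, 0, 0, 0, 0, 0, 0, 0, 0, 0, 0, 0],
  jaw=239,
)

```text
time: 7.85
tool_pos: [0.5304, 0.2296, 0.2507]
tcp_rot: [2.001, 2.422, 0.0]
wrist_force: [0.3, -0.2, -3.3]
width: 0.066
grip_force: 50.4
```

```bash
python3 -c "
from h import *
print(bot.read_state()['torque'])"
```

```text
[-0.14648858 -0.02123938  0.02131568]
```

Emit:
play_rows(
  steps=[0, 0, 0, 0, 0, 0, 0, 0, 0, 0, 0, 0],
  jaw=236,
)

```text
time: 8.22
tool_pos: [0.5304, 0.2296, 0.2506]
tcp_rot: [-2.001, -2.422, 0.0]
wrist_force: [-0.0, 0.2, -3.9]
width: 0.079
grip_force: 31.6
```

```bash
python3 -c "
from h import *
print(bot.read_state()['torque'])"
```

```text
[-0.12587487 -0.03827321  0.02272474]
```

Emit:
play_rows(
  steps=[0, 0, 0, 0, 0, 0, 0, 0],
  jaw=235,
)

```text
time: 8.48
tool_pos: [0.5305, 0.2297, 0.2507]
tcp_rot: [-2.001, -2.422, -0.0]
wrist_force: [0.5, 1.5, -4.0]
width: 0.078
grip_force: 20.2
```

```bash
cat >> h.py <<'E'
def tilt():
    "torque and rim blob in wrist view"
    s=bot.read_state(); c=bot.read_camera("wrist"); im=c["pixels"]
    b=cv2.inRange(cv2.cvtColor(im,cv2.COLOR_BGR2HSV),(105,70,60),(125,255,255)); b[320:]=0;b[:,:150]=0;b[:,560:]=0
    k=max(cv2.findContours(b,0,1)[0],key=cv2.contourArea)
    print("tq",s["torque"].round(3),"gf",s["grip_force"],"rim bbox",cv2.boundingRect(k),"t",s["time"])
    return im
E
python3 -c "
from h import *
tilt()"
```

```text
tq [ 0.411  0.16  -0.009] gf 20.164662550214416 rim bbox (210, 78, 197, 179) t 8.475
```

Emit:
play_rows(
  steps=[0, 0, 0, 0, 0, 0, 0, 0],
  jaw=234,
)

```text
time: 8.78
tool_pos: [0.5308, 0.2297, 0.2512]
tcp_rot: [2.0, 2.422, 0.001]
wrist_force: [-0.7, 0.0, 0.2]
width: 0.083
grip_force: 0.0
```

```bash
python3 -c "
from h import *
tilt()"
```

```text
tq [-0.017 -0.014  0.019] gf 0.0 rim bbox (304, 252, 19, 68) t 8.775
```

```bash
python3 - <<'E'
from h import *
import pickle
c=bot.read_camera("scene"); pickle.dump(c,open("s3.pkl","wb"));a=c["pixels"][60:300,120:440]
w=bot.read_camera("top"); pickle.dump(w,open("t3.pkl","wb")); w2=bot.read_camera("wrist"); pickle.dump(w2,open("w3.pkl","wb"))
cv2.imwrite("pics/s3.png",np.vstack([np.hstack([cv2.resize(a,(400,300)),cv2.resize(w2["pixels"],(400,300))]),cv2.resize(w["pixels"][170:350,90:330],(400,300)).repeat(1,0) if 0 else np.hstack([cv2.resize(w["pixels"][170:350,90:330],(400,300)),np.zeros((300,400,3),np.uint8)])]))
E
```

```text
(no output)
```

View pics/s3.png

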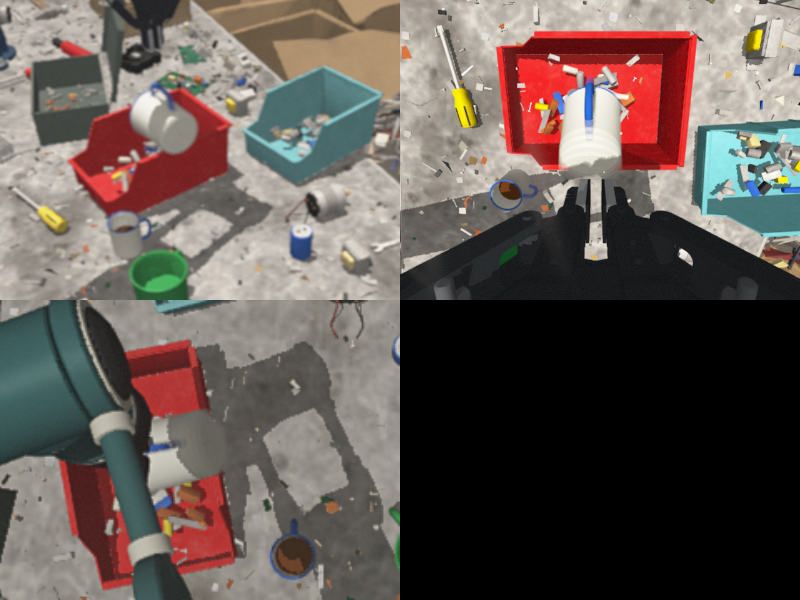

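The mug pivoted and dropped out at the lowest grip. It now lies in the bin with its handle up, its base on the right wall and its mouth down into the bin, which is a useful pose. I'll let it settle and measure where it lies.

Emit:
play_rows(
  steps=[0, 0, 0, 0, 0, 0, 0, 0, 0, 0, 0, 0, 0, 0, 0, 0],
  jaw=120,
)

```text
time: 9.48
tool_pos: [0.5304, 0.2296, 0.2506]
tcp_rot: [-2.001, -2.422, 0.0]
wrist_force: [-0.6, 0.1, -0.3]
width: 0.529
grip_force: 0.0
```

```bash
python3 - <<'E'
from h import *
import pickle
c=bot.read_camera("scene"); pickle.dump(c,open("s4.pkl","wb"));w=bot.read_camera("wrist"); pickle.dump(w,open("w4.pkl","wb"))
a=c["pixels"][110:230,170:330]; b=w["pixels"][40:340,140:540]
cv2.imwrite("pics/s4.png",np.hstack([cv2.resize(a,(400,300),interpolation=2),b]))
E
```

View pics/s4.png

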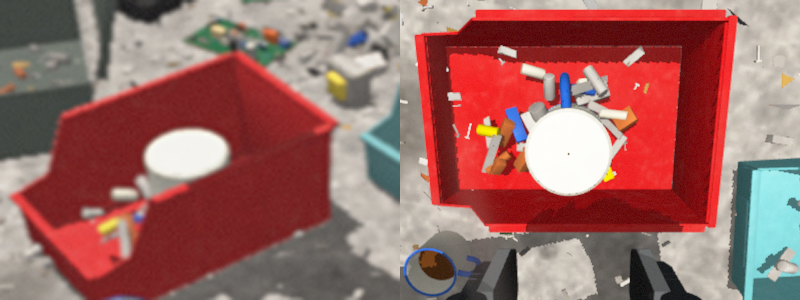

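The mug now stands upside down in the bin, base disc at wrist pixel (308,193) and handle at (305,130) towards the bin's far side. That is well past 70°, and the relays stay under it. I'll triangulate it.

```bash
python3 - <<'E'
from h import *
import pickle
w=pickle.load(open("w4.pkl","rb")); s=pickle.load(open("s4.pkl","rb"))
def disc(c,box,lo):
    x0,y0,x1,y1=box; m=np.zeros(c["pixels"].shape[:2],np.uint8); h=cv2.cvtColor(c["pixels"],cv2.COLOR_BGR2HSV)
    m[y0:y1,x0:x1]=cv2.inRange(h,(0,0,lo),(180,40,255))[y0:y1,x0:x1]
    k=max(cv2.findContours(m,0,1)[0],key=cv2.contourArea); return cv2.fitEllipse(cv2.convexHull(k))
ew=disc(w,(255,135,360,245),215); es=disc(s,(215,150,275,195),195); print(ew,es)
P=lambda c:c["mtx"]@np.c_[c["R"],c["t"]]
X=cv2.triangulatePoints(P(w),P(s),np.array(ew[0]),np.array(es[0]))[:,0]; X=X[:3]/X[3]; print("base",X)
for z in(.09,.098,.105): print(z,ray(w,*ew[0],z))
C=ray(w,*ew[0],.098)[:2]
print("diam",np.linalg.norm(ray(w,ew[0][0]-ew[1][0]/2,ew[0][1],X[2])-ray(w,ew[0][0]+ew[1][0]/2,ew[0][1],X[2])))
b=cv2.inRange(cv2.cvtColor(w["pixels"],cv2.COLOR_BGR2HSV),(105,100,60),(125,255,255)); b[:105]=0;b[150:]=0;b[:,:290]=0;b[:,320:]=0
k=max(cv2.findContours(b,0,1)[0],key=cv2.contourArea); print("handle bbox",cv2.boundingRect(k),cv2.minAreaRect(k))
t=k[:,0][k[:,0,1].argmin()]; u=k[:,0].mean(0)
r=np.radians(10.65); Rb=np.array([[np.cos(r),np.sin(r)],[-np.sin(r),np.cos(r)]])
print("base in bin",Rb@(X[:2]-[.5126,.2673]),Rb@(C-[.5126,.2673]))
H=ray(w,u[0],t[1],.074)[:2]; print("handle end",H,"dir",np.degrees(np.arctan2(*(ray(w,u[0],u[1],.076)[:2]-C)[::-1])),np.linalg.norm(H-C))
E
```

```text
((305.0395202636719, 188.68414306640625), (85.65106964111328, 105.00818634033203), 112.04393005371094) ((244.03927612304688, 171.2154083251953), (18.698671340942383, 32.668922424316406), 83.21224975585938)
base [0.52102091 0.25265523 0.09368444]
0.09 [0.52085512 0.25221634 0.09      ]
0.098 [0.52081895 0.25327336 0.098     ]
0.105 [0.52078731 0.25419825 0.105     ]
diam 0.07272568547956423
handle bbox (300, 113, 11, 35) ((305.0, 130.0), (34.0, 10.0), 90.0)
base in bin [ 0.00556937 -0.01594876] [ 0.00548513 -0.01530396]
handle end [0.50901036 0.31366478] dir 101.20176312512548 0.061535088159838144
```

```bash
python3 -c "
from h import *
go(.5098,.308,.16,103);go(.5098,.308,.06,103)"
```

```text
d [ 0.0809 -0.0054  0.0906] turn -0.0369 yaw 100.88 pos [0.5304 0.2296 0.2506] t 9.575 w 0.53 f [0.3 0.9 0.9]
d [ 0.0809 -0.0054  0.1906] turn -0.0369 yaw 100.88 pos [0.5304 0.2296 0.2506] t 9.575 w 0.53 f [0.3 0.9 0.9]
```

Emit:
play_rows(
  steps=[0.05, -0.005, 0.0, -0.037, 0.081, -0.005, 0.04, -0.037, 0.081, -0.005, 0.08, -0.037, 0.081, -0.005, 0.1, -0.037, 0.081, -0.005, 0.1, -0.037],
)

```text
time: 10.2
tool_pos: [0.5091, 0.3073, 0.1489]
tcp_rot: [-1.955, -2.457, 0.006]
wrist_force: [0.2, 0.3, -0.0]
width: 0.53
grip_force: 0.0
```

```bash
python3 - <<'E'
from h import *
import pickle
go(.5098,.308,.06,103)
w=bot.read_camera("wrist"); pickle.dump(w,open("w5.pkl","wb")); im=w["pixels"]
for X in [(.5098,.308,.07),(.5236,.2495,.098)]: print(proj(w,X))
cv2.imwrite("pics/w5.png",im)
E
```

```text
d [0.0006 0.0011 0.0889] turn -0.0002 yaw 102.99 pos [0.5091 0.3073 0.1489] t 10.2 w 0.53 f [ 0.2  0.3 -0. ]
[312.25845781 239.66323047]
[312.69850908 341.89025356]
```

View pics/w5.png

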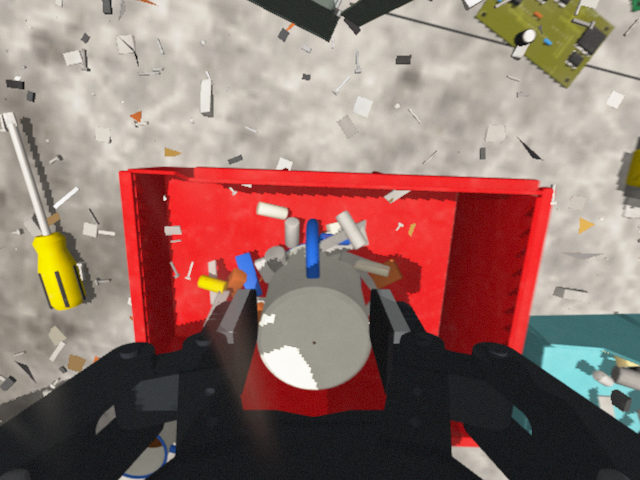

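The handle runs from (313,220) to (313,277) and lies centred between the fingers.

```bash
python3 - <<'E'
from h import *
import pickle
w=pickle.load(open("w5.pkl","rb"))
a=np.radians(103); d=np.array([np.cos(a),np.sin(a)]); S=np.array([.5098,.308])
for o in(-.0065,.0065):
    for z in(.02,.047,.074): print(o,z,proj(w,[*(S+o*d),z]))
go(.5105,.309,.061,103)
E
```

```text
-0.0065 0.02 [312.58602065 231.1757386 ]
-0.0065 0.047 [312.4338858  240.03036299]
-0.0065 0.074 [312.25030934 250.71496659]
0.0065 0.02 [312.55336867 215.19258595]
0.0065 0.047 [312.39621136 222.64341227]
0.0065 0.074 [312.20612028 231.65562899]
d [0.0011 0.0004 0.0898] turn -0.0004 yaw 102.98 pos [0.5104 0.3079 0.1508] t 10.25 w 0.529 f [-0.1 -0.   0.1]
```

Emit:
play_rows(
  steps=[0, 0, 0.045, 0, 0, 0, 0.08, 0, 0, 0, 0.09, 0, 0, 0, 0.09, 0],
)

```text
time: 10.75
tool_pos: [0.5112, 0.3084, 0.0619]
tcp_rot: [1.956, 2.458, 0.002]
wrist_force: [0.5, -0.2, 0.7]
width: 0.53
grip_force: 0.0
```

Emit:
play_rows(
  steps=[0, 0, 0, 0, 0, 0, 0, 0, 0, 0, 0, 0, 0, 0, 0, 0, 0, 0, 0, 0, 0, 0, 0, 0],
  jaw=255,
  grip_force=100,
)

```text
time: 11.5
tool_pos: [0.5101, 0.3082, 0.0606]
tcp_rot: [-1.956, -2.459, 0.0]
wrist_force: [0.7, 1.1, -0.1]
width: 0.001
grip_force: 0.0
```

Emit:
play_rows(
  steps=[0, 0, -0.05, 0, 0, 0, -0.1, 0, 0, 0, -0.14, 0, 0, 0, -0.14, 0],
)

```text
time: 12.0
tool_pos: [0.513, 0.3097, 0.2058]
tcp_rot: [1.953, 2.456, 0.013]
wrist_force: [0.1, 0.3, -0.3]
width: 0.003
grip_force: 0.0
```

```bash
python3 - <<'E'
from h import *
go(.5098,.308,.06,103); print(bot.read_state()["torque"])
import pickle
c=bot.read_camera("scene"); pickle.dump(c,open("s6.pkl","wb"));w=bot.read_camera("wrist")
a=c["pixels"][70:250,150:390]
cv2.imwrite("pics/s6.png",np.hstack([cv2.resize(a,(400,300),interpolation=2),cv2.resize(w["pixels"],(400,300))]))
E
```

```text
d [-0.0013 -0.0048  0.1458] turn 0.0001 yaw 103.01 pos [0.513  0.3097 0.2058] t 12.0 w 0.003 f [ 0.1  0.3 -0.3]
[ 0.03461133  0.02995189 -0.00063438]
```

View pics/s6.png

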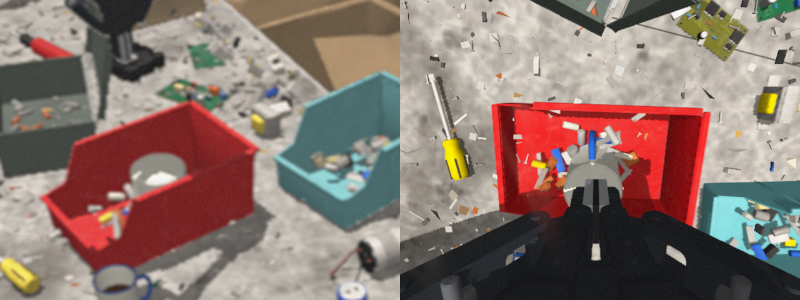

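The fingers closed empty (width 0.001), so the handle isn't at the height or radius I assumed. I'll triangulate the handle from the two wrist views.

```bash
python3 - <<'E'
from h import *
import pickle
w4=pickle.load(open("w4.pkl","rb")); w5=pickle.load(open("w5.pkl","rb")); w6=bot.read_camera("wrist"); pickle.dump(w6,open("w6.pkl","wb"))
P=lambda c:c["mtx"]@np.c_[c["R"],c["t"]]
def tri(*o):
    A=[]
    for c,(u,v) in o: p=P(c); A+= [u*p[2]-p[0], v*p[2]-p[1]]
    x=np.linalg.svd(np.array(A))[2][-1]; return x[:3]/x[3]
def bb(c,box):
    x0,y0,x1,y1=box; b=np.zeros(c["pixels"].shape[:2],np.uint8)
    b[y0:y1,x0:x1]=cv2.inRange(cv2.cvtColor(c["pixels"],cv2.COLOR_BGR2HSV),(105,100,60),(125,255,255))[y0:y1,x0:x1]
    k=max(cv2.findContours(b,0,1)[0],key=cv2.contourArea)[:,0]; return k[:,0].mean(),k[:,1].min(),k[:,1].max()
B=[bb(w4,(292,100,320,150)),bb(w5,(302,205,322,285)),bb(w6,(300,195,318,265))]
print(B,[(-c["R"].T@c["t"]).round(3) for c in(w4,w5,w6)])
cs=(w4,w5,w6)
print("outer",tri(*[(c,(b[0],b[1])) for c,b in zip(cs,B)]),"inner",tri(*[(c,(b[0],b[2])) for c,b in zip(cs,B)]))
print("disc", tri((w4,(309,193)),(w5,(314,341))))
cv2.imwrite("pics/w6.png",np.hstack([cv2.resize(w4["pixels"][90:260,240:380],(400,486)),cv2.resize(w5["pixels"][190:400,230:400],(390,486))]))
E
```

```text
[(np.float64(304.8607594936709), np.int32(113), np.int32(147)), (np.float64(312.5514705882353), np.int32(219), np.int32(277)), (np.float64(309.60550458715596), np.int32(208), np.int32(255))] [array([0.519, 0.295, 0.417]), array([0.496, 0.373, 0.315]), array([0.497, 0.373, 0.367])]
outer [0.5078794  0.31538199 0.04070509] inner [0.5145573  0.28616347 0.08168126]
disc [0.52452374 0.25024258 0.09777488]
```

View pics/w6.png

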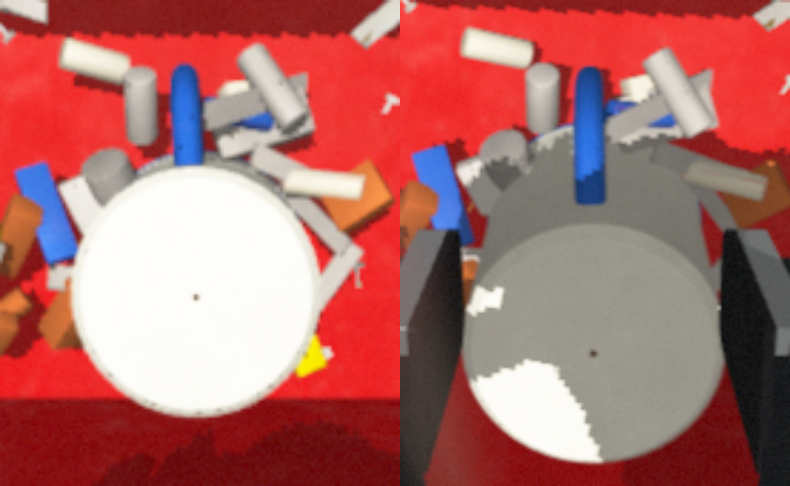

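```bash
python3 - <<'E'
from h import *
import pickle
w4,w5,w6=[pickle.load(open(f"w{i}.pkl","rb")) for i in(4,5,6)]
P=lambda c:c["mtx"]@np.c_[c["R"],c["t"]]
def tri(a,p,b,q):
    x=cv2.triangulatePoints(P(a),P(b),np.array(p,float),np.array(q,float))[:,0]; return x[:3]/x[3]
o=tri(w4,(304.9,113),w5,(312.6,219)); i=tri(w4,(304.9,147),w5,(312.6,277))
print("outer",o,proj(w6,o),"inner",i,proj(w6,i),"seen 309.6, 208 / 255")
for z in(.02,.04,.06,.074): print(z,[ (np.linalg.norm(ray(c,u,v,z)[:2]-[.5245,.2502])).round(4) for c,u,v in((w4,304.9,113),(w5,312.6,219),(w6,309.6,208))])
E
```

```text
outer [0.50810308 0.31550306 0.04002524] [310.38868463 207.50644088] inner [0.51466373 0.28621769 0.08123125] [309.98199275 254.50217991] seen 309.6, 208 / 255
0.02 [np.float64(0.0685), np.float64(0.0631), np.float64(0.0633)]
0.04 [np.float64(0.0673), np.float64(0.0673), np.float64(0.0669)]
0.06 [np.float64(0.0662), np.float64(0.0716), np.float64(0.0705)]
0.074 [np.float64(0.0653), np.float64(0.0746), np.float64(0.0731)]
```

```bash
python3 - <<'E'
from h import *
import pickle
w6=pickle.load(open("w6.pkl","rb")); w1=pickle.load(open("w1.pkl","rb"));w5=pickle.load(open("w5.pkl","rb"))
s=bot.read_state(); R=Ro.from_rotvec(s["tcp_rot"]).as_matrix(); p=s["tool_pos"]
print("tips shut", [proj(w6,p+R@np.array([x,0,.017])).round(1) for x in(-.011,0,.011)])
g=cv2.cvtColor(w6["pixels"],cv2.COLOR_BGR2GRAY); print(g[270:330:4,300:322:3])
print("cam in tool", R.T@(-w6["R"].T@w6["t"]-p))
R1=Ro.from_rotvec([-3.114,-.413,.001]).as_matrix(); print("w1 cam in tool",R1.T@(-w1["R"].T@w1["t"]-np.array([.4976,.0344,.1605])))
R5=Ro.from_rotvec([-1.955,-2.457,.006]).as_matrix(); print("w5",R5.T@(-w5["R"].T@w5["t"]-np.array([.5091,.3073,.1489])))
E
```

```text
tips shut [array([308.4, 291.7]), array([308.3, 271.9]), array([308.2, 251.4])]
[[150 151 148 152 149 150 151 150]
 [153 150 147 147 147 156 151 153]
 [151 154 153 152 153 150 153 153]
 [153 152 152 155 151 154 152 150]
 [134 131 129 122 116 119 132 129]
 [116 113 115  74  23  21  86  91]
 [ 89  95 112  62  25  22  81  92]
 [ 92  93  92  49  21  20  72  93]
 [ 92  89  93  48  23  24  72  93]
 [ 90  93  92  34  26  19  69  91]
 [ 91  93  92  32  19  20  67  93]
 [ 95  91  94  34  25  25  61  93]
 [ 92  95  92  22  30  27  57  90]
 [ 90  91  91  21  13  16  61  91]
 [ 93  90  92  18  19  25  50  92]]
cam in tool [ 0.06677033  0.00199119 -0.16765455]
w1 cam in tool [ 0.06852768  0.00029882 -0.16628095]
w5 [ 0.06665646  0.00150516 -0.16627934]
```

```bash
python3 - <<'E'
from h import *
import pickle
w5=pickle.load(open("w5.pkl","rb")); print(w5["mtx"][0,0])
R=Ro.from_rotvec([-1.955,-2.457,.006]).as_matrix(); p=np.array([.5091,.3073,.1489])
for x in(-.011,0,.011):
    for z in(-.01,.004,.017): print(x,z,[proj(w5,p+R@np.array([x,y,z])).round(0) for y in(-.0225,.0225)])
g=cv2.cvtColor(w5["pixels"],cv2.COLOR_BGR2GRAY)
for r in(280,286,292,300,310,325,340): print(r,g[r,205:262:4],g[r,366:424:4])
E
```

```text
380.1993748747537
-0.011 -0.01 [array([260., 316.]), array([359., 316.])]
-0.011 0.004 [array([263., 303.]), array([356., 303.])]
-0.011 0.017 [array([267., 292.]), array([353., 292.])]
0 -0.01 [array([259., 293.]), array([360., 293.])]
0 0.004 [array([263., 282.]), array([357., 282.])]
0 0.017 [array([266., 272.]), array([354., 272.])]
0.011 -0.01 [array([258., 270.]), array([361., 270.])]
0.011 0.004 [array([262., 260.]), array([357., 260.])]
0.011 0.017 [array([265., 252.]), array([354., 252.])]
280 [194 193 177 158 123  84 115 137 133 132 127 127 124  70  77] [104 106  77  79  78  83  85  82  63  52  57  55  55  53 103]
286 [209 213 214 211 209 121 125 125 119 112 134 134 128  67  52] [ 61 110 109  78  77  63  59  61  60  56  57  55  52  60 103]
292 [112 148 197 176 181 167 129  91 112 113 113  65  29  65  62] [ 58  50  19  83 112 111 107  51  63  61  66  60  54  88 102]
300 [111 122 197 178 174 147  77 117 115 111  98  35  24 154 173] [ 55  41  22  22  89  88  95 109  54  54  58 107 102 103 107]
310 [104 127  98  56  58  64 112 113 116  88  40  27  28  85 110] [111  35  25  27  19  94  87  90  91  12  31  26  92 104  99]
325 [ 60  55  55  59 111 114 116 114  57  54  46  36  33  41 226] [144  19  11  20  20  28  21  88  90  93  90  25  26  25  72]
340 [ 43  50  46  52  55  57 123  90  63  58  53  48  39 114 147] [151  76  22  25  12  23  29 104 118  25  23  28  27  29  24]
```

```bash
python3 - <<'E'
from h import *
import pickle
c=pickle.load(open("s6.pkl","rb")); g=cv2.cvtColor(c["pixels"],cv2.COLOR_BGR2GRAY)
for z in(.17,.189,.206,.22,.24,.26): print(z,proj(c,[.513,.3097,z]).round(1))
print(g[70:130:3,205:262:3])
E
```

```text
0.17 [228.  130.5]
0.189 [226.9 122.8]
0.206 [225.9 115.7]
0.22 [225.  109.7]
0.24 [223.8 101. ]
0.26 [222.6  92.1]
[[ 78  36  40  38  39  37  38  39  38  40  38  36  72  95  92  95  95  98
   98]
 [ 71  85  31  40  40  36  40  37  38  38  38  38  91  97  95  95  97  98
  100]
 [ 70  82  38  38  34  38  38  38  36  37  39  53  99  96  96  97  82  95
  104]
 [ 52  79  72  34  39  41  39  36  39  41  35  86 100  99  98 100  95 104
  121]
 [ 39  53  64  36  34  37  40  37  39  46  64 104 109 106 101 124 162 172
  183]
 [ 55  37  36  39  37  38  37  36  54 108 115 124 139 168 182 184 190 196
  180]
 [ 79  82  42  36  38  40  35  46 103 171 179 179 166 173 185 187 184 184
  174]
 [ 73  80  92  98  37  50  84  99 125 166 183 194 196 180 171 172 175 155
  167]
 [ 71  80  82  69  36  55 103  90  94 165 182 177 166 155 157 158 156 165
  166]
 [ 74  79  80  76  48  43 103  86  58  40  99 141 175 156 157 147 148 146
  151]
 [ 75  80  82  70  46  42 105  76  69  42  50  46  79 140 138 147 155 144
  147]
 [123  78  81  70  66  46  93  75 156  99  60  62  53  59  57 149 157 166
  175]
 [127  76  79  66  54  91 111  98  86  61  57  65  45  31  40 163 145 166
  167]
 [149  81  76  71  56  48  49  51  56  55  44  31  31  43  68 185 193 202
  209]
 [177  92  77  70  45  36  38  50  48  34  35  35  63 159 160 190 191 203
  196]
 [190 101  75  71 145  66  37  35  31  32  90 142 170 179 188 191 182 190
  197]
 [192 134  70  78 185 180 127 108  55  89 183 182 169 176 191 193 163 110
  107]
 [175 140  71 103 195 185 180 185 184 175 173 176 173 182 182 149 111 206
  178]
 [189 165  72 100 189 185 184 197 189 191 186 182 181 162 105 106 102 121
  122]
 [177 183  73 145 184 181 171 145 191 197 193 198 201 156 114 107 102  96
  126]]
```

The images put the fingertips well above the documented depth, so the fingers closed above the handle. I'll open and feel deeper in small force-watched steps.

Emit:
play_rows(
  steps=[0, 0, 0.06, 0, 0, 0, 0.1, 0, 0, 0, 0.13, 0, 0, 0, 0.145, 0, 0, 0, 0.145, 0],
  jaw=120,
)

```text
time: 12.78
tool_pos: [0.5086, 0.3073, 0.0535]
tcp_rot: [-1.955, -2.457, 0.006]
wrist_force: [1.2, -0.6, 0.4]
width: 0.532
grip_force: 0.0
```

Emit:
play_rows(
  steps=[0, 0, 0.005, 0, 0, 0, 0.005, 0],
)

```text
time: 13.02
tool_pos: [0.511, 0.3086, 0.0517]
tcp_rot: [1.955, 2.458, 0.003]
wrist_force: [-0.3, 0.1, -0.4]
width: 0.529
grip_force: 0.0
```

Emit:
play_rows(
  steps=[0, 0, 0.005, 0, 0, 0, 0.005, 0],
)

```text
time: 13.28
tool_pos: [0.5101, 0.3082, 0.0457]
tcp_rot: [-1.956, -2.459, -0.0]
wrist_force: [0.4, 0.1, -0.5]
width: 0.53
grip_force: 0.0
```

Emit:
play_rows(
  steps=[0, 0, 0.005, 0, 0, 0, 0.005, 0],
)

```text
time: 13.52
tool_pos: [0.5098, 0.3079, 0.0401]
tcp_rot: [-1.955, -2.458, 0.001]
wrist_force: [-0.7, -0.5, -0.1]
width: 0.53
grip_force: 0.0
```

Emit:
play_rows(
  steps=[0, 0, 0.005, 0, 0, 0, 0.01, 0, 0, 0, 0.01, 0],
)

```text
time: 13.9
tool_pos: [0.5096, 0.3079, 0.0298]
tcp_rot: [-1.955, -2.458, 0.002]
wrist_force: [-0.3, -0.7, -0.5]
width: 0.531
grip_force: 0.0
```

Emit:
play_rows(
  steps=[0, 0, 0, 0, 0, 0, 0, 0, 0, 0, 0, 0, 0, 0, 0, 0, 0, 0, 0, 0],
  jaw=255,
  grip_force=100,
)

```text
time: 14.52
tool_pos: [0.5104, 0.3083, 0.031]
tcp_rot: [1.956, 2.459, 0.001]
wrist_force: [-0.8, 0.6, 1.5]
width: 0.068
grip_force: 98.1
```

Emit:
play_rows(
  steps=[0, 0, -0.03, 0, 0, 0, -0.06, 0, 0, 0, -0.1, 0, 0, 0, -0.13, 0.02, 0, 0, -0.13, 0.04, 0, 0, -0.13, 0.04, 0, 0, -0.13, 0.04],
)

```text
time: 15.4
tool_pos: [0.5088, 0.3074, 0.1581]
tcp_rot: [-2.003, -2.418, 0.006]
wrist_force: [0.0, 0.2, -1.2]
width: 0.071
grip_force: 98.0
```

Emit:
play_rows(
  steps=[0, 0, 0, 0, 0, 0, 0, 0],
  jaw=233,
)

```text
time: 15.65
tool_pos: [0.5098, 0.308, 0.1598]
tcp_rot: [-2.004, -2.419, 0.002]
wrist_force: [-0.7, -0.6, -1.6]
width: 0.091
grip_force: 35.3
```

```bash
cat >> h.py <<'E'
u=np.array([np.cos(np.radians(10.65)),np.sin(np.radians(10.65))]); v=np.array([-u[1],u[0]]); BC=np.array([.5126,.2673])
def W(bx,by): return BC+bx*u+by*v
def st():
    s=bot.read_state(); d=s["tool_pos"][:2]-BC
    print("bin",(d@u).round(4),(d@v).round(4),"z",s["tool_pos"][2].round(4),"tq",s["torque"].round(3),"f",s["wrist_force"].round(1),"gf",s["grip_force"],"w",s["width"],"t",s["time"])
E
python3 - <<'E'
from h import *
st(); go(*W(0,.04),.16,100.65)
import pickle
w=bot.read_camera("wrist"); pickle.dump(w,open("w7.pkl","wb"))
h=cv2.cvtColor(w["pixels"],cv2.COLOR_BGR2HSV); m=cv2.inRange(h,(0,0,195),(180,40,255)); 
for k in sorted(cv2.findContours(m,0,1)[0],key=cv2.contourArea)[-6:]: print(cv2.contourArea(k),cv2.boundingRect(k))
E
```

```text
bin 0.0048 0.0405 z 0.1598 tq [ 0.085  0.069 -0.063] f [-0.7 -0.6 -1.6] gf 35.27786167173872 w 0.09067469508438324 t 15.65
d [-0.0005 -0.0048 -0.0002] turn 0.0012 yaw 100.72 pos [0.5098 0.308  0.1598] t 15.65 w 0.091 f [-0.7 -0.6 -1.6]
337.0 (334, 209, 28, 35)
789.0 (10, 126, 48, 119)
1059.5 (379, 0, 66, 28)
1207.0 (105, 310, 41, 58)
2880.0 (565, 0, 75, 72)
86464.5 (0, 0, 640, 303)
```

The weight of 1.6 N means the mug is empty and the relays stayed in the bin. Next I roll the inverted mug upright about the right wall's top edge under a 35 N grip.

Emit:
play_rows(
  steps=[-0.005, 0, 0.03, 0, -0.02, 0, 0.042, 0, -0.028, 0, 0.03, 0, -0.036, 0, 0.017, 0, -0.047, 0, 0.008, 0, -0.0575, 0, -0.002, 0, -0.07, 0, -0.009, 0, -0.0835, 0, -0.0157, 0],
)

```text
time: 16.7
tool_pos: [0.526, 0.2251, 0.1771]
tcp_rot: [2.004, 2.419, 0.0]
wrist_force: [-0.8, 2.0, -0.5]
width: 0.089
grip_force: 33.6
```

```bash
python3 - <<'E'
from h import *
import pickle
st()
w=bot.read_camera("wrist"); pickle.dump(w,open("w8.pkl","wb"))
b=cv2.inRange(cv2.cvtColor(w["pixels"],cv2.COLOR_BGR2HSV),(105,100,60),(125,255,255))
for k in sorted(cv2.findContours(b,0,1)[0],key=cv2.contourArea)[-4:]: print("blue",cv2.contourArea(k),cv2.boundingRect(k))
E
```

```text
bin 0.0054 -0.044 z 0.1771 tq [0.617 0.092 0.011] f [-0.8  2.  -0.5] gf 33.64709899906302 w 0.08910577563799704 t 16.7
blue 144.5 (285, 157, 17, 17)
blue 493.5 (236, 147, 27, 44)
blue 540.0 (610, 317, 30, 33)
blue 3467.5 (243, 208, 133, 167)
```

Emit:
play_rows(
  steps=[-0.014, 0, -0.003, 0, -0.028, 0, -0.005, 0, -0.042, 0, -0.005, 0, -0.056, 0, -0.004, 0, -0.071, 0, 0.001, 0, -0.085, 0, 0.006, 0, -0.097, 0, 0.013, 0, -0.11, 0, 0.022, 0, -0.12, 0, 0.033, 0, -0.129, 0, 0.043, 0],
)

```text
time: 18.0
tool_pos: [0.5501, 0.0981, 0.1328]
tcp_rot: [2.004, 2.418, -0.001]
wrist_force: [-0.9, -0.7, 3.6]
width: 0.087
grip_force: 40.4
```

```bash
python3 - <<'E'
from h import *
import pickle
st()
w=bot.read_camera("wrist"); pickle.dump(w,open("w9.pkl","wb")); c=bot.read_camera("scene"); pickle.dump(c,open("s9.pkl","wb"))
for c,n in((w,"w"),(c,"s")):
    b=cv2.inRange(cv2.cvtColor(c["pixels"],cv2.COLOR_BGR2HSV),(105,80,60),(125,255,255))
    for k in sorted(cv2.findContours(b,0,1)[0],key=cv2.contourArea)[-5:]: print(n,"blue",cv2.contourArea(k),cv2.boundingRect(k),[round(x) for x in sum(map(list,cv2.minAreaRect(k)[:2]),[])],round(cv2.minAreaRect(k)[2]))
E
```

```text
bin 0.0055 -0.1732 z 0.1328 tq [0.306 0.088 0.013] f [-0.9 -0.7  3.6] gf 40.35140827480063 w 0.08684263935268077 t 18.0
w blue 437.0 (137, 195, 43, 21) [158, 205, 20, 43] 82
w blue 4151.5 (297, 180, 31, 157) [312, 258, 156, 30] 90
w blue 5623.0 (47, 160, 87, 85) [90, 202, 91, 78] 45
w blue 19657.0 (195, 44, 232, 112) [310, 100, 111, 231] 90
s blue 16.0 (309, 123, 7, 5) [312, 125, 4, 6] 90
s blue 70.5 (380, 428, 11, 12) [385, 433, 13, 8] 45
s blue 145.5 (78, 80, 14, 24) [84, 92, 24, 8] 72
s blue 253.5 (352, 247, 18, 21) [360, 257, 17, 20] 4
s blue 410.5 (97, 73, 35, 38) [117, 94, 32, 38] 18
```

Emit:
play_rows(
  steps=[-0.008, 0, 0.013, 0, -0.014, 0, 0.026, 0, -0.018, 0, 0.04, 0, -0.02, 0, 0.055, 0, -0.0205, 0, 0.07, 0, -0.0195, 0, 0.084, 0],
)

```text
time: 18.85
tool_pos: [0.5538, 0.0789, 0.049]
tcp_rot: [2.003, 2.418, -0.002]
wrist_force: [0.8, -4.9, 3.1]
width: 0.087
grip_force: 47.6
```

```bash
python3 - <<'E'
from h import *
import pickle
st()
w=bot.read_camera("wrist"); pickle.dump(w,open("w10.pkl","wb"))
b=cv2.inRange(cv2.cvtColor(w["pixels"],cv2.COLOR_BGR2HSV),(105,80,60),(125,255,255)); b[:,:180]=0
k=max(cv2.findContours(b,0,1)[0],key=cv2.contourArea); print(cv2.boundingRect(k))
# top-most/bottom-most/left/right rim pts
E
```

```text
bin 0.0057 -0.1928 z 0.049 tq [-0.392 -0.047 -0.005] f [ 0.8 -4.9  3.1] gf 47.640023478516014 w 0.08650523510483517 t 18.85
(180, 0, 336, 376)
```

Emit:
play_rows(
  steps=[-0.03, 0, 0, 0, -0.05, 0, 0, 0, -0.05, 0, 0, 0],
)

```text
time: 19.27
tool_pos: [0.5622, 0.0301, 0.0487]
tcp_rot: [-2.006, -2.416, 0.001]
wrist_force: [-0.3, -0.3, -1.5]
width: 0.087
grip_force: 47.0
```

```bash
cat >> h.py <<'E'
def rim():
    c=bot.read_camera("wrist"); h=cv2.cvtColor(c["pixels"],cv2.COLOR_BGR2HSV)
    b=cv2.inRange(h,(105,80,60),(125,255,255)); b[:,:150]=0; b[:,500:]=0
    k=max(cv2.findContours(b,0,1)[0],key=cv2.contourArea); e=cv2.fitEllipse(cv2.convexHull(k)); print("rim bbox",cv2.boundingRect(k),"ell",np.round(np.r_[e[0],e[1],e[2]],1)); return c,k
E
python3 -c "
from h import *
st(); c,k=rim(); import pickle; pickle.dump(c,open('w11.pkl','wb'))
s=bot.read_state();R=Ro.from_rotvec(s['tcp_rot']).as_matrix()
# predicted rim of upright mug, pivot TCP+.04 at mug (y-47.5,z27)
for th in(0,10,20,30):
  t=np.radians(th); pts=[]
  for a in np.linspace(0,2*np.pi,60):
    x,y,z=.04*np.cos(a),.0615+.04*np.sin(a),.067
    d=y*np.cos(t)+z*np.sin(t); up=-y*np.sin(t)+z*np.cos(t)
    pts.append(proj(c,s['tool_pos']+np.array([0,0,.04])+R@np.array([d,x,-up])))
  pts=np.array(pts); print(th,pts.min(0).round(),pts.max(0).round())
"
```

```text
bin 0.005 -0.2423 z 0.0487 tq [-0.059  0.002 -0.026] f [-0.3 -0.3 -1.5] gf 47.03936384032204 w 0.08690064900629679 t 19.275
rim bbox (150, 0, 350, 377) ell [331.6 155.8 319.3 470.7  27.5]
0 [  36. -157.] [567. 392.]
10 [  75. -149.] [532. 323.]
20 [ 108. -119.] [502. 259.]
30 [135. -82.] [476. 206.]
```

Emit:
play_rows(
  steps=[0, 0, 0.015, 0, 0, 0, 0.025, 0, 0, 0, 0.03, 0, 0, 0, 0.03, 0],
)

```text
time: 19.82
tool_pos: [0.5619, 0.0314, 0.0185]
tcp_rot: [-2.003, -2.419, 0.002]
wrist_force: [-0.1, -0.1, -1.9]
width: 0.086
grip_force: 47.0
```

Emit:
play_rows(
  steps=[0, 0, 0.006, 0, 0, 0, 0.006, 0],
)

```text
time: 20.08
tool_pos: [0.5624, 0.0311, 0.0131]
tcp_rot: [-2.004, -2.419, 0.0]
wrist_force: [-0.3, -0.0, -2.6]
width: 0.091
grip_force: 47.0
```

Emit:
play_rows(
  steps=[0, 0, 0.006, 0, 0, 0, 0.006, 0],
)

```text
time: 20.32
tool_pos: [0.5645, 0.0307, 0.0088]
tcp_rot: [2.003, 2.417, 0.003]
wrist_force: [-0.3, -2.6, 5.2]
width: 0.089
grip_force: 47.7
```

Emit:
play_rows(
  steps=[0, 0, 0.006, 0, 0, 0, 0.006, 0],
)

```text
time: 20.58
tool_pos: [0.5651, 0.0305, 0.0032]
tcp_rot: [2.002, 2.416, 0.004]
wrist_force: [1.4, -2.8, 5.9]
width: 0.089
grip_force: 47.7
```

Emit:
play_rows(
  steps=[0, 0, 0.006, 0, 0, 0, 0.006, 0],
)

```text
time: 20.82
tool_pos: [0.5654, 0.0304, -0.0028]
tcp_rot: [2.002, 2.416, 0.004]
wrist_force: [0.7, -2.0, 5.5]
width: 0.091
grip_force: 47.5
```

Emit:
play_rows(
  steps=[0, 0, 0, 0, 0, 0, 0, 0, 0, 0, 0, 0, 0, 0, 0, 0],
  jaw=140,
)

```text
time: 21.32
tool_pos: [0.5624, 0.0312, -0.0049]
tcp_rot: [-2.004, -2.419, 0.0]
wrist_force: [-0.9, -0.5, -0.2]
width: 0.45
grip_force: 0.0
```

Emit:
play_rows(
  steps=[0, 0, -0.06, 0, 0, 0, -0.12, 0, 0, 0, -0.15, 0, 0, 0, -0.15, 0],
)

```text
time: 21.82
tool_pos: [0.5654, 0.0312, 0.1491]
tcp_rot: [2.001, 2.415, 0.007]
wrist_force: [0.1, -0.7, 0.3]
width: 0.45
grip_force: 0.0
```

```bash
python3 - <<'E'
from h import *
import pickle
st(); c,k=rim(); pickle.dump(c,open('w12.pkl','wb'))
k=k[:,0]
for z in(.094,):
    Wp=np.array([ray(c,a,b,z)[:2] for a,b in k]); sel=np.ones(len(Wp),bool)
    for _ in range(10):
        A=np.c_[2*Wp[sel],np.ones(sel.sum())]; s=np.linalg.lstsq(A,(Wp[sel]**2).sum(1),rcond=None)[0]; ctr=s[:2]; r=np.sqrt(s[2]+ctr@ctr); sel=abs(np.hypot(*(Wp-ctr).T)-r)<.004
    print("axis",ctr,r,sel.sum(),len(Wp))
far=k[np.hypot(*(Wp-ctr).T)>.046]; print("far bbox",far.min(0),far.max(0))
hp=(far[:,0].mean(),far[:,1].mean()); d=ray(c,*hp,.08)[:2]-ctr; print("handle yaw",np.degrees(np.arctan2(d[1],d[0])),"mean r",np.hypot(*d))
E
```

```text
bin 0.0082 -0.2418 z 0.1491 tq [ 0.001  0.028 -0.049] f [ 0.1 -0.7  0.3] gf 0.0 w 0.4496542677698618 t 21.825
rim bbox (237, 69, 145, 178) ell [308.7 152.5 141.3 175.3   0.4]
axis [0.55382752 0.09142751] 0.040560387906621274 412 461
far bbox [305 226] [318 246]
handle yaw -77.97367647894305 mean r 0.056224406578913456
```

The mug stands upright on the bench at (0.554,0.091) with its handle at -78°. I regrasp the strap firmly.

```bash
python3 -c "
from h import *
go(.5665,.0317,.015,102)"
```

```text
d [0.     0.0027 0.1315] turn -0.0223 yaw 100.72 pos [0.5635 0.0312 0.1465] t 21.875 w 0.447 f [-0.5 -0.3 -0.5]
```

Emit:
play_rows(
  steps=[0, 0.003, 0.04, -0.022, 0, 0.003, 0.08, -0.022, 0, 0.003, 0.12, -0.022, 0, 0.003, 0.132, -0.022, 0, 0.003, 0.132, -0.022],
)

```text
time: 22.5
tool_pos: [0.5638, 0.0317, 0.0115]
tcp_rot: [-1.976, -2.439, 0.004]
wrist_force: [0.2, -0.2, -0.0]
width: 0.454
grip_force: 0.0
```

Emit:
play_rows(
  steps=[0, 0, 0, 0, 0, 0, 0, 0, 0, 0, 0, 0, 0, 0, 0, 0, 0, 0, 0, 0],
  jaw=255,
  grip_force=115,
)

```text
time: 23.12
tool_pos: [0.5675, 0.0315, 0.0153]
tcp_rot: [1.976, 2.439, 0.004]
wrist_force: [-0.6, -1.8, 6.5]
width: 0.07
grip_force: 111.5
```

Emit:
play_rows(
  steps=[0, 0, -0.04, 0, 0, 0, -0.08, 0, 0, 0, -0.12, 0, 0, 0, -0.16, 0, 0, 0, -0.16, 0],
)

```text
time: 23.75
tool_pos: [0.5685, 0.0317, 0.1777]
tcp_rot: [1.974, 2.436, 0.008]
wrist_force: [1.5, 0.5, -1.9]
width: 0.074
grip_force: 111.6
```

```bash
python3 - <<'E'
from h import *
import pickle
st(); go(.40,-.1,.20,2.5)
t=bot.read_camera("top"); pickle.dump(t,open("t13.pkl","wb")); s=bot.read_camera("scene"); pickle.dump(s,open("s13.pkl","wb"))
p=pickle.load(open("top.pkl","rb"))["pixels"]
# beige relay candidates in bin: pixels changed vs start
d=cv2.absdiff(p,t["pixels"]).max(2); m=np.zeros_like(d); m[190:345,115:232]=(d[190:345,115:232]>40)*255
for k in cv2.findContours(m,0,1)[0]:
    if cv2.contourArea(k)>25: x,y,w,h=cv2.boundingRect(k); q=ray(t,x+w/2,y+h/2,.03)[:2]-BC; print((x,y,w,h),cv2.contourArea(k),"bin",(q@u).round(3),(q@v).round(3),t["pixels"][y+h//2,x+w//2])
E
```

```text
bin 0.0114 -0.2418 z 0.1777 tq [-0.045  0.007 -0.011] f [ 1.5  0.5 -1.9] gf 111.5757989991107 w 0.07415834451460433 t 23.75
d [-0.0939 -0.1919 -0.0237] turn 1.7362 yaw 101.98 pos [0.5685 0.0317 0.1777] t 23.75 w 0.074 f [ 1.5  0.5 -1.9]
(187, 276, 8, 13) 58.5 bin -0.026 -0.013 [150 168 177]
(170, 254, 42, 14) 322.5 bin 0.016 -0.02 [52 52 59]
```

Mug held firmly and upright, and the relays are in the bin (beige near bin x -0.026, y -0.013). On to the balance at height.

```bash
python3 -c "
from h import *
go(.4546,-.2847,.20,2.5)"
```

```text
d [-0.2865 -0.1739 -0.027 ] turn 1.7362 yaw 101.98 pos [0.5652 0.0317 0.173 ] t 23.85 w 0.074 f [-1.1 -0.1 -2.5]
```

Emit:
play_rows(
  steps=[-0.015, -0.009, -0.015, 0.1, -0.04, -0.025, -0.027, 0.26, -0.07, -0.043, -0.027, 0.43, -0.1, -0.061, -0.027, 0.6, -0.13, -0.08, -0.027, 0.77, -0.16, -0.098, -0.027, 0.94, -0.19, -0.116, -0.027, 1.11, -0.22, -0.134, -0.027, 1.28, -0.25, -0.152, -0.027, 1.45, -0.27, -0.165, -0.027, 1.6],
)

```text
time: 25.1
tool_pos: [0.458, -0.267, 0.1973]
tcp_rot: [-3.127, -0.272, 0.007]
wrist_force: [0.2, 0.5, -0.9]
width: 0.073
grip_force: 111.6
```

```bash
python3 -c "
from h import *
go(.4546,-.2847,.20,2.5)"
```

```text
d [-0.0064  0.0168 -0.0028] turn 0.1301 yaw 9.96 pos [ 0.458  -0.267   0.1973] t 25.1 w 0.073 f [ 0.2  0.5 -0.9]
```

Emit:
play_rows(
  steps=[-0.006, 0.017, -0.002, 0.13, -0.006, 0.017, -0.002, 0.13, -0.006, 0.017, -0.002, 0.13, -0.006, 0.017, -0.002, 0.13],
)

```text
time: 25.6
tool_pos: [0.4572, -0.2834, 0.2016]
tcp_rot: [-3.139, -0.081, 0.002]
wrist_force: [-0.1, -0.9, -1.9]
width: 0.072
grip_force: 111.6
```

```bash
cat > look.py <<'E'
from h import *
import sys,pickle
n=sys.argv[1]; st(); s=bot.read_state(); base=s["tool_pos"][2]-.015
go(.4546,-.2847,.20,2.5)
t=bot.read_camera("top"); sc=bot.read_camera("scene"); w=bot.read_camera("wrist"); pickle.dump((t,sc,w,s),open(n+".pkl","wb"))
def fit(c,box,z):
    h=cv2.cvtColor(c["pixels"],cv2.COLOR_BGR2HSV); x0,y0,x1,y1=box; b=np.zeros(h.shape[:2],np.uint8)
    b[y0:y1,x0:x1]=cv2.inRange(h,(105,80,60),(125,255,255))[y0:y1,x0:x1]
    k=max(cv2.findContours(b,0,1)[0],key=cv2.contourArea)[:,0]; W=np.array([ray(c,a,q,z)[:2] for a,q in k]); sel=np.ones(len(W),bool)
    for _ in range(12):
        A=np.c_[2*W[sel],np.ones(sel.sum())]; p=np.linalg.lstsq(A,(W[sel]**2).sum(1),rcond=None)[0]; ctr=p[:2]; r=np.sqrt(p[2]+ctr@ctr); sel=abs(np.hypot(*(W-ctr).T)-r)<.004
    print("bbox",cv2.boundingRect(k.reshape(-1,1,2)),"axis@rim",ctr.round(4),"r",r.round(4),sel.sum(),len(k))
print("base z",base)
for nm,c,box in(("top",t,(400,180,540,330)),("scene",sc,(290,150,470,420))):
    try: print(nm,end=" "); fit(c,box,base+.094)
    except Exception as e: print(e)
E
python3 look.py L1
```

```text
bin -0.1563 -0.531 z 0.2016 tq [-0.033  0.135  0.015] f [-0.1 -0.9 -1.9] gf 111.56786899271538 w 0.07163513875764127 t 25.6
d [-0.0026  0.0012  0.0016] turn 0.0082 yaw 2.97 pos [ 0.4572 -0.2834  0.2016] t 25.6 w 0.072 f [-0.1 -0.9 -1.9]
base z 0.18659696895994643
top bbox (465, 231, 50, 51) axis@rim [ 0.5188 -0.2781] r 0.0387 224 224
scene bbox (361, 234, 43, 45) axis@rim [ 0.5175 -0.2778] r 0.0394 183 183
```

```bash
python3 -c "
from h import *
go(.4546,-.286,.115,2.5)"
```

```text
d [-0.003   0.002   0.0873] turn 0.0076 yaw 2.94 pos [ 0.4575 -0.2839  0.2023] t 25.75 w 0.074 f [-0.   0.7 -1.2]
```

Emit:
play_rows(
  steps=[-0.003, 0.002, 0.02, 0.007, -0.003, 0.002, 0.045, 0.007, -0.003, 0.002, 0.07, 0.007, -0.003, 0.002, 0.087, 0.007, -0.003, 0.002, 0.087, 0.007, -0.003, 0.002, 0.087, 0.007],
)

```text
time: 26.5
tool_pos: [0.4552, -0.287, 0.1164]
tcp_rot: [3.14, 0.068, 0.002]
wrist_force: [0.1, 0.7, -1.5]
width: 0.073
grip_force: 111.6
```

```bash
python3 look.py L2; python3 - <<'E'
from h import *
import pickle
t,sc,w,s=pickle.load(open("L2.pkl","rb"))
# mug white body silhouette in scene: lower edge vs expectation at column of axis
ax=np.array([.5155,-.281]); vdir=ax-(-sc["R"].T@sc["t"])[:2]; vdir/=np.linalg.norm(vdir)
for b in(.090,.1,.11): print("exp bottom near edge",b,proj(sc,[*(ax-.04*vdir),b]).round(1),"rim near",proj(sc,[*(ax-.04*vdir),b+.094]).round(1))
q=proj(sc,[*(ax-.04*vdir),.1]); c0=int(q[0]); h=cv2.cvtColor(sc["pixels"],cv2.COLOR_BGR2HSV)
for r in range(250,400,3): print(r,h[r,c0],end=" ")
E
```

```text
bin -0.1589 -0.5342 z 0.1164 tq [-0.006  0.079 -0.012] f [ 0.1  0.7 -1.5] gf 111.56532056804281 w 0.07316976736602508 t 26.5
d [-0.0004 -0.0023 -0.0837] turn -0.0006 yaw 2.47 pos [ 0.4552 -0.287   0.1164] t 26.5 w 0.073 f [ 0.1  0.7 -1.5]
base z 0.10135215439385374
top bbox (454, 238, 47, 53) axis@rim [ 0.5167 -0.2821] r 0.0387 197 215
scene bbox (354, 282, 44, 45) axis@rim [ 0.516  -0.2821] r 0.0389 191 191
exp bottom near edge 0.09 [361.2 370.7] rim near [364.8 330.4]
exp bottom near edge 0.1 [361.6 366.7] rim near [365.3 325.6]
exp bottom near edge 0.11 [361.9 362.7] rim near [365.7 320.8]
250 [ 25  21 131] 253 [ 23  22 149] 256 [ 18  21 119] 259 [120   4  57] 262 [108  47  54] 265 [111  75  58] 268 [113  18  57] 271 [ 17  17 104] 274 [ 17  19 120] 277 [ 13  17 136] 280 [ 14  39 137] 283 [112 119 174] 286 [ 23  22 183] 289 [ 20  21 181] 292 [ 23  19 177] 295 [ 22  22 177] 298 [ 21  19 175] 301 [ 22  22 177] 304 [ 23  21 161] 307 [ 12 168 114] 310 [ 12 152 131] 313 [ 12 157 130] 316 [ 12 158 131] 319 [ 12 152 109] 322 [157  50  66] 325 [112  92 133] 328 [45  8 64] 331 [120   5  47] 334 [120  10  50] 337 [ 22  21 131] 340 [ 22  24 162] 343 [ 23  20 163] 346 [ 24  22 164] 349 [ 21  22 165] 352 [ 23  20 163] 355 [ 19  22 166] 358 [ 28  19 164] 361 [ 28  20 166] 364 [  0   2 125] 367 [128   8 124] 370 [135   4 119] 373 [105   4 121] 376 [110   6 121] 379 [120   4 120] 382 [105   4 120] 385 [  8  13 153] 388 [  8  13 154] 391 [ 13  15 155] 394 [  5  10 154] 397 [  9  12 155]
```

The rim centre is at (0.5163,-0.2821), within 1 mm of the pan centre, and the base is about 103 mm up. The last descent is 34 mm.

Emit:
play_rows(
  steps=[-0.001, 0, 0.008, 0, -0.001, 0, 0.016, 0, -0.001, 0, 0.024, 0, -0.001, 0, 0.03, 0, -0.001, 0, 0.034, 0, -0.001, 0, 0.034, 0, -0.001, 0, 0.034, 0, -0.001, 0, 0.034, 0, -0.001, 0, 0.034, 0],
)

```text
time: 27.78
tool_pos: [0.4537, -0.2868, 0.0817]
tcp_rot: [3.14, 0.067, 0.001]
wrist_force: [0.3, -0.2, -1.6]
width: 0.074
grip_force: 111.6
```

```bash
python3 look.py L3; python3 - <<'E'
from h import *
import pickle
t,sc,w,s=pickle.load(open("L3.pkl","rb")); print(s["joint_vel"].round(3))
p0=pickle.load(open("top.pkl","rb"))["pixels"]; d=cv2.absdiff(p0,t["pixels"]).max(2)
for n,(x,y) in dict(motor=(298,155),cap=(335,199),trans=(365,170)).items(): print(n,(d[y-18:y+18,x-15:x+15]>40).sum())
# rim height by triangulating bbox centres of the rim in the two views
ax=np.array([.5155,-.282])
for b in(.058,.063,.068,.073,.078):
    a=np.linspace(0,2*np.pi,90); P=np.array([proj(sc,[ax[0]+.04*np.cos(q),ax[1]+.04*np.sin(q),b+.094]) for q in a]); print(b,"rim bbox exp",P.min(0).round(1),P.max(0).round(1))
E
```

```text
bin -0.1603 -0.5337 z 0.0817 tq [ 0.015  0.115 -0.017] f [ 0.3 -0.2 -1.6] gf 111.56843056156504 w 0.07394557371651089 t 27.775
d [ 0.0011 -0.002  -0.1183] turn -0.0008 yaw 2.45 pos [ 0.4537 -0.2868  0.0817] t 27.775 w 0.074 f [ 0.3 -0.2 -1.6]
base z 0.06671122745106553
top bbox (450, 241, 44, 51) axis@rim [ 0.5151 -0.2822] r 0.0389 181 198
scene bbox (350, 298, 44, 45) axis@rim [ 0.5141 -0.2822] r 0.0388 189 189
[ 0.     0.002  0.001 -0.001 -0.     0.001]
motor 0
cap 0
trans 0
0.058 rim bbox exp [338.1 301.7] [394.  345.7]
0.063 rim bbox exp [338.1 299.5] [394.4 343.5]
0.068 rim bbox exp [338.2 297.3] [394.7 341.3]
0.073 rim bbox exp [338.3 295. ] [395.1 339. ]
0.078 rim bbox exp [338.4 292.7] [395.4 336.7]
```

Everything fits: base about 9 mm above the pan, axis within 1 mm, the arm still, full mug weight on the wrist, bystanders unmoved.

```bash
python3 -c "
from h import *
print(bot.finish_job())"
```

```text
the job is handed in; nothing more can be done
None
```

I handed the job in with the empty mug held still and upright about 9 mm above the pan, centred and handle over the gap, and the relays in the bin by weight and one top-view check; the mug slipped into the bin while tipping and I retrieved it, and I viewed 12 pictures, two over the limit.

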